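# Put optics parts away in an interlocked drawer chest

### The job

Tidy the optics bench: put every black lens holder lying on the table into the chest's right drawer, which stands open, then shut that drawer fully, because the interlock frees the other one only then. Open the left drawer wide, put every bare aluminium clamp into it, and shut it fully too. Never force the drawers out both at once, and leave the other things on the bench alone.

Things in the scene. Friction and masses are not known exactly. Their poses are not given: they have to be found in the camera images.
- drawer_right (a joint): opening of the right (-y, black mark) drawer in m: 0 fully home, 0.15 fully open; stands open at the start. Slides toward its front (-x of its inner-floor point), rubs with about 1.5 N, stays where left. Interlock: a pin inside the chest lets a drawer leave home only while the other is within about 4 mm of home; else it stops dead after about 4 mm.
- drawer_left (a joint): opening of the left (+y, silver mark) drawer in m: 0 fully home, 0.15 fully open; home and locked at the start. Slides toward its front (-x of its inner-floor point), rubs with about 1.5 N, stays where left. Interlock: a pin inside the chest lets a drawer leave home only while the other is within about 4 mm of home; else it stops dead after about 4 mm.
- drawer_right_in (a point): middle of the right drawer's inner floor, 16 mm above the table, moving with it; x points into the chest, y left, z up. Inner space 180 (x) by 190 (y) about this point; walls 5 thick, 44 high; front 12 thick, up to 52 above the floor. Opened by q, the front q metres of the length are clear of the chest; the rest is under its top (underside 56, upper side 64 above this floor).
- drawer_left_in (a point): middle of the left drawer's inner floor, 16 mm above the table, moving with it; x points into the chest, y left, z up. Inner space 180 (x) by 190 (y) about this point; walls 5 thick, 44 high; front 12 thick, up to 52 above the floor. Opened by q, the front q metres of the length are clear of the chest; the rest is under its top (underside 56, upper side 64 above this floor).
- drawer_right_handle (a point): middle of the right drawer's steel bar handle, round, 12 mm thick, 90 mm long across the front (along y of the inner-floor point), 50 mm above the table, its axis 45 mm out from the drawer's front face (39 mm clear behind it); its x, y, z are those of the inner-floor point. Nothing is above it.
- drawer_left_handle (a point): middle of the left drawer's steel bar handle, round, 12 mm thick, 90 mm long across the front (along y of the inner-floor point), 50 mm above the table, its axis 45 mm out from the drawer's front face (39 mm clear behind it); its x, y, z are those of the inner-floor point. Nothing is above it.
- holder1_mid (a point): black lens holder lying flat: square bar 61 long, 20 wide, 20 high, with a glazed ring of 44 outer diameter, 20 high, on its +x end; 105 mm long in all, 160 g. This point, where to grip, is on the bar's middle line, half-way up (10 mm above the underside); bar from 38 mm behind it (-x) to 23 ahead, then the ring to 67 ahead. z up, x along the bar. May be absent (None from the start).
- holder2_mid (a point): black lens holder lying flat: square bar 61 long, 20 wide, 20 high, with a glazed ring of 44 outer diameter, 20 high, on its +x end; 105 mm long in all, 160 g. This point, where to grip, is on the bar's middle line, half-way up (10 mm above the underside); bar from 38 mm behind it (-x) to 23 ahead, then the ring to 67 ahead. z up, x along the bar. May be absent (None from the start).
- holder3_mid (a point): black lens holder lying flat: square bar 61 long, 20 wide, 20 high, with a glazed ring of 44 outer diameter, 20 high, on its +x end; 105 mm long in all, 160 g. This point, where to grip, is on the bar's middle line, half-way up (10 mm above the underside); bar from 38 mm behind it (-x) to 23 ahead, then the ring to 67 ahead. z up, x along the bar. May be absent (None from the start).
- clamp1_mid (a point): bare aluminium fork clamp lying flat: bar 80 long, 26 wide (y), 22 high, split into two prongs toward +x; brass screw head (14 across, 8 high) on top, 21 mm behind this point. This point, where to grip across the width, is on the middle line half-way up (11 mm above the underside); the clamp runs from 30 mm behind to 50 ahead; 140 g. z up, x along it. May be absent (None from the start).
- clamp2_mid (a point): bare aluminium fork clamp lying flat: bar 80 long, 26 wide (y), 22 high, split into two prongs toward +x; brass screw head (14 across, 8 high) on top, 21 mm behind this point. This point, where to grip across the width, is on the middle line half-way up (11 mm above the underside); the clamp runs from 30 mm behind to 50 ahead; 140 g. z up, x along it. May be absent (None from the start).
- clamp3_mid (a point): bare aluminium fork clamp lying flat: bar 80 long, 26 wide (y), 22 high, split into two prongs toward +x; brass screw head (14 across, 8 high) on top, 21 mm behind this point. This point, where to grip across the width, is on the middle line half-way up (11 mm above the underside); the clamp runs from 30 mm behind to 50 ahead; 140 g. z up, x along it. May be absent (None from the start).
- dropper: small white dropper bottle with a blue cap, 26 diameter, 55 tall, standing; a bystander, to be left alone. Origin: its underside.
- pedestal: short steel pedestal post, 28 diameter at the foot, 50 tall, standing; a bystander, to be left alone. Origin: its underside.
- sensor: black round sensor puck, 60 diameter, 22 high; a bystander, to be left alone. Origin: its underside.
- lens_box: flat cardboard box 70 x 90 x 30; a bystander, to be left alone. Origin: its underside.
- driver: red-handled screwdriver lying, about 200 long; a bystander, to be left alone. Origin: its underside.
- screw_tray: open blue tray 90 x 120 x 30; a bystander, to be left alone. Origin: its underside.
- chest: low blue two-drawer chest, fixed to the table, 452 wide (y) x 210 deep (x) x 80 high; drawers side by side. Origin: middle of its front face at table level; x points to its back, y to its left (seen by one looking into it). Two boxes stand on its top, from 115 mm behind the front, up to 50 mm above it.
There are look-alikes about, which are no part of the job. Leave any brown or red look-alike of the part that bears clamp1_mid alone.

How it is judged:
By the outcome, as a careful person would: the job done as asked, in the order asked, and still so for the second after the job is handed in, with the robot touching nothing.
Of holder1, holder2, holder3 only 2 to 3 are there at a start; the rules pass over those that are not, and their reading is None.
Of clamp1, clamp2, clamp3 only 2 to 3 are there at a start; the rules pass over those that are not, and their reading is None.
At some moment in a run one of holder1, holder2, holder3, clamp1, clamp2, clamp3 may be knocked a few centimetres aside while the robot is not near it.
Once in a run the grip may slacken for a moment while it holds something.
It also fails if it takes over 210 s, if anything falls off the work surface, if the arm or the gripper's body presses on something with over 40 N, if the wrist force passes 120 N, or if a joint passes its speed limit or range.

### The arm

A 6-joint arm with a two-finger parallel gripper is mounted at the origin on the work surface. World frame = base frame: x ahead of the robot, y to its left, z up, the work surface at z = 0. Lengths are in mm, angles in rad, forces in N, time in s.
With the tool pointing down it reaches from about 400 to 925 mm from the base axis. Payload 12.5 kg.
Tool frame: the origin (TCP) lies at the very end of the fingers, on their centre line; the grasp point (between the pads) lies 19 mm behind it; z points along the fingers, y is the direction in which the jaws open and shut (so a half turn about z gives the same grasp; the last joint's range is limited). The gripper opens to 95 mm and grips with 3 to 60 N. Pads are 20 mm wide; open, the fingers measure 119 mm over their backs; the gripper's body (75 mm by 180 mm) begins 59 mm behind the grasp point.
Start: joints at [1.205, 0.491, 1.559, -0, 1.092, -0.106], TCP at [160.537, 604.049, 214.661] pointing down, gripper open.
Joint ranges: [-3.1, 3.1], [-0.84, 2.19], [0.05, 2.79], [-1.13, 4.28], [0.06, 2.93], [-2.69, 2.69]. Speed limits (rad/s): [2.22, 2.22, 2.79, 3.14, 3.14, 3.14].

### API

Orientations are given as [roll, pitch, yaw] about the fixed x, y, z axes, in that order (R = Rz(yaw) Ry(pitch) Rx(roll)).
In Python, from cell import env, read_camera, get_calibration gives the robot as it stands.
- The arm moves only by the tool arm_command, never from a script. Its argument "targets" is a list of rows, each a list of 3 entries, a list of its own where there are three numbers: the turn, a rotation vector about the tool's x, y, z in rad, then the shift along the tool's x, y, z in m, then the closure in counts, from 0 (fully open) to 255 (shut). In form: [[[rx, ry, rz], [tx, ty, tz], fingers], ...]. A call has 1 to 8 rows; each row is the pose to reach, as a shift and turn from the pose commanded when the call began, along the tool's axes at that moment; what a row does not reach only later rows make up. A row lasts 1/10 s, in which the tool goes at most 50 mm and 8.59 degrees, less where a joint would pass 70% of its speed; a pose out of reach is approached as far as the arm can. A call with a gripper value outside its range is refused whole. The fingers move at their own pace and stop on an object; the grip force is fixed at half the most. Time passes only in rows, so rows that repeat a pose let the fingers close. It gives the time, the measured TCP pose, the force and the opening at its end, in the units of the state.
- env.state(): the state, without advancing time (a new reading comes with each control period).
- read_camera(name): name is "side" or "top"; returns (picture, depth): 384x512x3 uint8, blue, green, red; 384x512 float32, mm along the optical axis (not along the pixel's ray), 0 where there is no reading.
- get_calibration(name): a dict with "vfov" (degrees; the focal length in pixels is half the picture's height over the tangent of half this angle, whatever the lens; pixels are square), "cx", "cy" (the principal point, pixels), "world_from_camera" (4x4, takes a point from camera to world coordinates). Camera axes: x right, y down, z forward; pixel columns grow to the right and rows downward; lengths in mm; the calibration is good to about 2 mm. A picture is of the moment at which its call begins. get_calibration takes no time and is no camera call.
- env.job_done(): hands the job in, once; it reports no verdict.
The state is a dict: "t": time; "joints": joint angles; "qvel": joint speeds; "tau": joint torques, N m; "eef_pos": TCP position; "tcp_rot": TCP orientation; "ft_force": force on the tool from outside, world axes, zero at the start; "moment": the same for the moment, N m; "opening": opening from 0.0 (shut) to 1.0 (fully open).
Only numpy, scipy, OpenCV 4.12 (cv2) and the standard library are available. Lean on these libraries where they do the work, as an engineer would, in place of code of your own. Each camera call takes 0.05 s, during which the arm holds its last target.

## Working session

There is one attempt and no reset: what is moved stays moved. The work goes in short steps, Python scripts to look and compute and a tool call to move; the robot and the scene stay as the last step left them, time stands still between calls to the robot, and variables do not carry over. Pictures are saved under pics/ and viewed, and the job is handed in when it is done.

Besides the shell and the picture viewer there is one more tool, called after "Call:" by a JSON object that holds its "op" and its "data", one argument or row to a line. arm_command: Moves the arm, as the interface text tells. Its arguments: {"type":"object","properties":{"targets":{"type":"array"}},"required":["targets"]}

```bash
ls; mkdir -p pics; cat > h.py <<'E'
import numpy as np, cv2
from cell import env, read_camera, get_calibration
def shot(name,fn):
    im,d=read_camera(name); cv2.imwrite('pics/'+fn+'.png',im); np.savez('pics/'+fn+'.npz',im=im,d=d); return im,d
def cloud(name,d):
    c=get_calibration(name); h,w=d.shape; f=h/2/np.tan(np.radians(c['vfov'])/2)
    u,v=np.meshgrid(np.arange(w),np.arange(h))
    P=np.stack([(u-c['cx'])/f*d,(v-c['cy'])/f*d,d,np.ones_like(d)],-1)
    T=np.array(c['world_from_camera']); W=P@T.T
    W=W[...,:3]; W[d==0]=np.nan; return W
E
python3 - <<'E'
from h import *
print(env.state())
for n in('top','side'):
    im,d=shot(n,n+'0'); print(get_calibration(n), (d>0).mean())
    big=cv2.resize(im,(800,600)); 
    cv2.imwrite('pics/%s0b.png'%n,big)
E
```

```text
pics
{'t': 0.0, 'joints': array([ 1.20540667e+00,  4.91572954e-01,  1.55946437e+00,  9.42127191e-06,
        1.09170612e+00, -1.05618330e-01]), 'qvel': array([-1.83731989e-03, -2.26870172e-03,  1.10112699e-05, -3.91523425e-04,
       -7.23868371e-04,  1.17387481e-03]), 'tau': array([-5.18670695e-04, -6.12634349e+01, -2.58181858e+01,  6.91882940e-02,
        4.80949378e-02, -6.72636133e-05]), 'eef_pos': array([160.43334686, 603.79665596, 214.04829407]), 'tcp_rot': array([-3.14044916e+00, -1.29626885e-04,  2.88181691e+00]), 'ft_force': array([0.30397973, 0.63815457, 0.62382385]), 'moment': array([0.00441373, 0.01851342, 0.00078949]), 'opening': 0.9979277655487442}
{'vfov': 55.486079535037874, 'cx': 255.95976134481424, 'cy': 198.1981993746625, 'world_from_camera': array([[ 1.95063767e-02, -9.80416157e-01,  1.95968520e-01,
         3.50624373e+02],
       [-9.99618369e-01, -1.52896253e-02,  2.30074545e-02,
        -7.55785808e+01],
       [-1.95605949e-02, -1.96342525e-01, -9.80340245e-01,
         1.16050391e+03],
       [ 0.00000000e+00,  0.00000000e+00,  0.00000000e+00,
         1.00000000e+00]])} 0.996185302734375
{'vfov': 43.595789984893116, 'cx': 257.0830739895271, 'cy': 186.80469442261372, 'world_from_camera': array([[-9.83700993e-01, -1.08126996e-01,  1.43669445e-01,
         3.64807582e+02],
       [-1.79635039e-01,  5.55510740e-01, -8.11873802e-01,
         1.04838402e+03],
       [ 7.97555532e-03, -8.24449132e-01, -5.65879863e-01,
         8.25513770e+02],
       [ 0.00000000e+00,  0.00000000e+00,  0.00000000e+00,
         1.00000000e+00]])} 0.995941162109375
```

View pics/top0b.png

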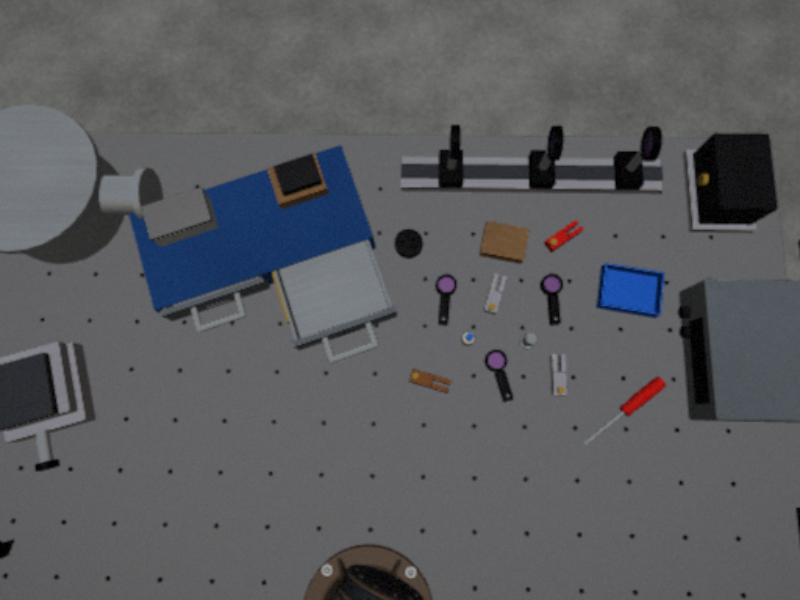

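View pics/side0b.png

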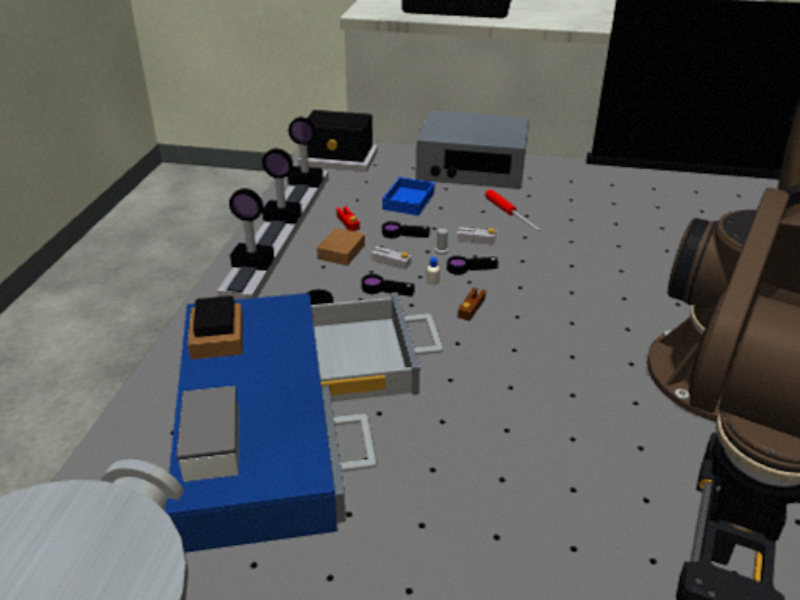

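The top view shows three lying holders, with rings at about (446,285), (552,285) and (496,360). There are two aluminium clamps at about (496,293) and (560,375). The brown and red ones are look-alikes. The right drawer is open at about (335,295).

```bash
cat > m.py <<'E'
from h import *
def segs(W,im,lo,hi,roi):
    """components above the table within world roi"""
    z=W[...,2]; m=(z>lo)&(z<hi)&(W[...,0]>roi[0])&(W[...,0]<roi[1])&(W[...,1]>roi[2])&(W[...,1]<roi[3])
    n,lab,st,c=cv2.connectedComponentsWithStats(m.astype(np.uint8))
    out=[]
    for i in range(1,n):
        if st[i,4]<25: continue
        s=lab==i; p=W[s]; 
        mu=p[:,:2].mean(0); (cx,cy),(a,b),ang=cv2.minAreaRect(p[:,:2].astype(np.float32))
        e,v=np.linalg.eigh(np.cov(p[:,:2].T)); ax=v[:,1]
        # side of heavier
        out.append(dict(s=s,n=int(st[i,4]),mu=mu,rect=(cx,cy),dim=(a,b),yaw=np.degrees(np.arctan2(ax[1],ax[0])),z=np.percentile(p[:,2],[50,95]),bgr=im[s].mean(0),px=c[i]))
    return out
E
python3 - <<'E'
from m import *
np.set_printoptions(precision=1,suppress=True)
z=np.load('pics/top0.npz'); W=cloud('top',z['d'])
tb=W[220:300,300:380]; print('table z',np.nanmedian(tb[...,2]))
for o in segs(W,z['im'],8,70,(350,800,-480,60)):
    print(o['px'],o['n'],'mu',o['mu'],'rect',np.array(o['rect']),np.array(o['dim']),'yaw %.1f'%o['yaw'],o['z'],o['bgr'])
E
```

```text
table z -0.023789334599769063
[359.4 151.1] 189 mu [ 739.5 -381.9] rect [ 742.3 -384.9] [26.  80.5] yaw 125.5 [21.4 28.4] [ 28.2  35.7 143.4]
[322.  154.7] 637 mu [ 723.3 -259.4] rect [ 726.5 -260.5] [90.4 72.3] yaw 80.0 [29.5 33. ] [ 52.5  77.  102. ]
[260.7 155.5] 263 mu [721.1 -61.4] rect [722.2 -60.8] [58.1 55.6] yaw 172.4 [19.8 23.7] [22.  21.4 21.8]
[233.6 188.6] 1308 mu [607.9  22.7] rect [601.7   9.8] [248.9 100.2] yaw -175.1 [17.6 67. ] [117.6 113.2 108.6]
[385.8 183.7] 122 mu [ 631.8 -461. ] rect [ 634.1 -466.2] [30.6 90.8] yaw 175.9 [25.8 32. ] [91.5 45.2 19. ]
[315.8 188.7] 187 mu [ 612.4 -239. ] rect [ 615.5 -240.6] [26.3 79.6] yaw 164.0 [21.2 29.4] [119.9 118.8 121.7]
[353.  189.4] 278 mu [ 612.7 -358.1] rect [ 607.5 -353.4] [ 41.9 103.5] yaw -178.2 [17.5 22.5] [48.9 34.3 44.4]
[284.1 189.3] 265 mu [ 609.7 -138.5] rect [ 602.6 -141.7] [101.3  41.9] yaw 175.0 [18.4 22.5] [59.1 43.2 54.1]
[298.6 216.8] 61 mu [ 518.4 -182.4] rect [ 519.6 -184.2] [22.8 24.8] yaw 76.4 [34.7 56.8] [126.2 108.9 100. ]
[337.7 217.3] 64 mu [ 518.4 -302.5] rect [ 519.3 -303.7] [23.  19.9] yaw 158.6 [47.6 53.2] [103.6 100.9  97.8]
[318.9 238.1] 296 mu [ 455.8 -247.4] rect [ 449.  -244.4] [101.7  42.1] yaw -163.7 [18.  22.4] [57.6 41.9 52.8]
[356.7 240.1] 221 mu [ 451.1 -363.3] rect [ 453.  -364.3] [27.3 78.3] yaw 178.2 [21.2 28.4] [112.2 111.3 113.9]
[273.5 243.3] 197 mu [ 436.5 -106.2] rect [ 436.2 -108.9] [79.9 26.2] yaw 74.3 [21.5 29.1] [ 43.3  68.4 101. ]
```

```bash
cat >> m.py <<'E'
from scipy.optimize import minimize
from scipy.spatial import cKDTree
def fitpose(p,kind,x0):
    """fit footprint model (top faces) to points p (n,2); returns x,y,yaw of mid"""
    g=np.arange(-80,81,2.0); X,Y=np.meshgrid(g,g)
    if kind=='holder': m=((X>-38)&(X<23)&(abs(Y)<10))|((X-45)**2+Y**2<22**2)
    else: m=(X>-30)&(X<50)&(abs(Y)<13)
    F=cv2.GaussianBlur(m.astype(np.float32),(0,0),1.5)
    def cost(q):
        c,s=np.cos(q[2]/50),np.sin(q[2]/50); d=p-q[:2]
        lx=d[:,0]*c+d[:,1]*s; ly=-d[:,0]*s+d[:,1]*c
        v=cv2.remap(F,((lx+80)/2).astype(np.float32)[None],((ly+80)/2).astype(np.float32)[None],cv2.INTER_LINEAR)
        # outside penalty + centroid match
        mc=np.array([X[m].mean(),Y[m].mean()])
        return (1-v).mean()*1000+0.5*((lx.mean()-mc[0])**2+(ly.mean()-mc[1])**2)
    r=minimize(cost,[x0[0],x0[1],x0[2]*50],method='Nelder-Mead',options=dict(xatol=.05,fatol=.01,maxiter=800,initial_simplex=np.array([x0[0],x0[1],x0[2]*50])+np.array([[0,0,0],[5,0,0],[0,5,0],[0,0,5]])))
    return r.x[0],r.x[1],np.degrees(r.x[2]/50),r.fun
def objs(fn,roi=(350,800,-480,60)):
    z=np.load('pics/%s.npz'%fn); im=z['im']; W=cloud('top',z['d'])
    for o in segs(W,im,8,70,roi):
        b=o['bgr']; L=max(o['dim']);w=min(o['dim'])
        p=W[o['s']]; p=p[p[:,2]>14][:,:2]
        ax=np.array([np.cos(np.radians(o['yaw'])),np.sin(np.radians(o['yaw']))])
        if 90<L<115 and 35<w<50 and b.max()<80: kind='holder'
        elif 70<L<88 and 20<w<32 and np.ptp(b)<20 : kind='clamp'
        else: continue
        if kind=='holder':
            if (o['mu']-np.array(o['rect']))@ax<0: ax=-ax
            x0=np.array(o['rect'])-14.5*ax
        else:
            # screw is the high part
            P=W[o['s']]; sc=P[P[:,2]>26][:,:2].mean(0) if (P[:,2]>26).any() else o['mu']
            if (sc-np.array(o['rect']))@ax>0: ax=-ax
            x0=np.array(o['rect'])-10*ax
        r=fitpose(p,kind,(x0[0],x0[1],np.arctan2(ax[1],ax[0])))
        print(kind,'x0',x0.round(1),'fit',np.round(r,1))
E
python3 - <<'E'
from m import *
np.set_printoptions(precision=1,suppress=True)
objs('top0')
z=np.load('pics/top0.npz'); W=cloud('top',z['d']); im=z['im']
Z=W[...,2]; m=(abs(Z-80)<5)&(W[...,0]>450)&(W[...,0]<900)&(W[...,1]>-60)&(W[...,1]<450)&(im[...,0]>im[...,2].astype(int)+25)
n,l,st,c=cv2.connectedComponentsWithStats(m.astype(np.uint8)); i=1+st[1:,4].argmax(); m=l==i
p=W[m]; print(len(p),np.percentile(p[:,2],[5,50,95]))
r=cv2.minAreaRect(p[:,:2].astype(np.float32)); print(r,cv2.boxPoints(r))
# refine: yaw grid, with percentile edges
for R in ('handles',):
    hm=(Z>42)&(Z<62)&(W[...,0]>400)&(W[...,0]<640)&(W[...,1]>-60)&(W[...,1]<430)
    n,l,st,c=cv2.connectedComponentsWithStats(hm.astype(np.uint8))
    for i in range(1,n):
        if st[i,4]>15:
            q=W[l==i]; print(c[i],st[i],q.mean(0),cv2.minAreaRect(q[:,:2].astype(np.float32)))
x=cv2.resize(im[80:240,80:290],None,fx=3.6,fy=3.6,interpolation=cv2.INTER_CUBIC); cv2.imwrite('pics/c0.png',x)
E
```

```text
clamp x0 [ 605.9 -237.8] fit [ 604.1 -236.9  -15.9  151.1]
holder x0 [ 593.  -353.9] fit [ 590.3 -359.5    3.3  191. ]
holder x0 [ 588.1 -140.5] fit [ 586.8 -136.6   -4.7  192.2]
holder x0 [ 435.1 -248.4] fit [ 434.1 -254.3   16.8  182.8]
clamp x0 [ 443. -364.] fit [ 442.  -363.8   -1.5  162.8]
6666 [76.8 80.1 83.3]
((735.4088134765625, 256.05181884765625), (212.56080627441406, 450.2694396972656), 20.26137351989746) [[557.7 430.5]
 [713.7   8. ]
 [913.1  81.7]
 [757.1 504.1]]
[139.5 198. ] [105 176  68  37 368] [566.9 312.7  53.8] ((567.17041015625, 306.3427734375), (60.85231399536133, 224.0166778564453), 23.609235763549805)
[181.2 194.2] [174 176  16  42 147] [580.7 182.9  55.7] ((573.4485473632812, 181.38345336914062), (139.30055236816406, 11.361519813537598), 20.273035049438477)
[247.6 192.5] [246 189   4   8  16] [588.5 -23.6  58.5] ((588.3679809570312, -23.78057861328125), (23.966596603393555, 4.845149993896484), 20.034000396728516)
[223.3 218.9] [188 200  66  32 302] [505.8  49.   54.1] ((506.2683410644531, 48.75190734863281), (52.06475067138672, 209.50149536132812), 20.36484146118164)
```

View pics/c0.png

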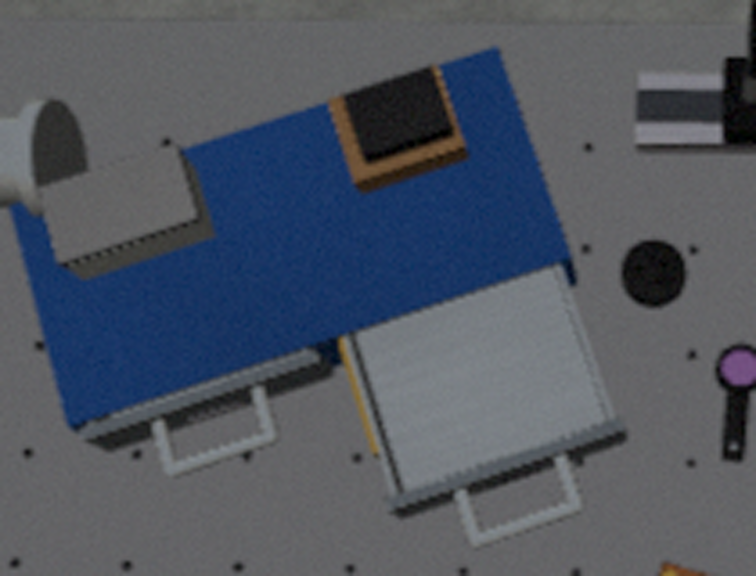

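```bash
cat > ch.py <<'E'
from m import *
def chest_local(W,yaw=20.26,o=(635.7,219.3)):
    a=np.radians(yaw); ex=np.array([np.cos(a),np.sin(a)]); ey=np.array([-ex[1],ex[0]])
    d=W[...,:2]-np.array(o); return d@ex,d@ey,W[...,2]
E
python3 - <<'E'
from ch import *
np.set_printoptions(precision=1,suppress=True,linewidth=150)
for cam in('top','side'):
    z=np.load('pics/%s0.npz'%cam); W=cloud(cam,z['d'])
    X,Y,Z=chest_local(W)
    # right drawer walls: profile across y at X in -100..-40
    for name,m in (('rwallsL',(X>-130)&(X<-20)&(Y>-40)&(Y<20)&(Z>50)&(Z<66)),('rwallsR',(X>-130)&(X<-20)&(Y<-180)&(Y>-240)&(Z>50)&(Z<66)),
      ('rfront',(X<-140)&(X>-175)&(Y<0)&(Y>-230)&(Z>62)&(Z<74)),('lfront',(X<-1)&(X>-30)&(Y>0)&(Y<230)&(Z>62)&(Z<74)),
      ('rhandle',(X<-185)&(X>-240)&(Y<0)&(Y>-230)&(Z>42)&(Z<62)),('lhandle',(X<-40)&(X>-90)&(Y>20)&(Y<230)&(Z>42)&(Z<62)),
      ('rfloor',(X<-20)&(X>-130)&(Y<-40)&(Y>-180))):
        if m.sum()>5: print(cam,name,m.sum(),'X',np.percentile(X[m],[3,50,97]),'Y',np.percentile(Y[m],[3,50,97]),'Z',np.percentile(Z[m],[10,50,90]))
E
```

```text
top rwallsL 114 X [-121.9  -68.8  -23.1] Y [-19.6 -15.4  -8.6] Z [52.7 56.8 61.5]
top rwallsR 58 X [-126.5  -74.9  -24.1] Y [-214.1 -211.6 -209.3] Z [56.7 60.  62.8]
top rfront 285 X [-155.7 -150.1 -144.1] Y [-212.  -113.3  -15.6] Z [64.9 67.5 70.4]
top lfront 247 X [-11.7  -6.8  -1.3] Y [ 17.2 117.5 215.5] Z [64.5 67.9 70.2]
top rhandle 151 X [-206.1 -200.  -187.1] Y [-162.8 -115.6  -66.2] Z [51.2 54.7 57.9]
top lhandle 157 X [-61.7 -56.2 -41.6] Y [ 66.4 114.8 163.3] Z [50.9 54.8 57.1]
top rfloor 1434 X [-126.1  -75.2  -23.3] Y [-175.8 -110.2  -44.6] Z [13.1 15.9 19. ]
side rwallsL 241 X [-123.5  -70.4  -24. ] Y [-21.9 -15.5  -7.4] Z [51.5 55.2 59.6]
side rwallsR 144 X [-125.5  -74.8  -22.9] Y [-217.4 -211.4 -207.2] Z [51.  56.1 60.2]
side rfront 241 X [-155.8 -149.7 -144.3] Y [-211.  -101.6  -11.8] Z [64.3 66.8 69. ]
side lfront 367 X [-11.7  -6.5  -1.2] Y [ 19.5 131.2 220.1] Z [65.1 67.4 69.1]
side rhandle 151 X [-205.8 -198.2 -185.8] Y [-159.6 -106.5  -63.5] Z [49.7 53.7 56.6]
side lhandle 239 X [-62.3 -54.6 -40.9] Y [ 70.  124.3 165.8] Z [50.8 54.3 56.6]
side rfloor 1036 X [-126.9  -74.4  -23.4] Y [-175.6 -122.8  -75.4] Z [13.  15.2 17.3]
```

```bash
cat > go.py <<'E'
import sys
from h import *
from scipy.spatial.transform import Rotation as Ro
def plan(x,y,z,yaw,ref=None):
    s=env.state(); R=Ro.from_euler('xyz',s['tcp_rot']); Rt=Ro.from_euler('xyz',[np.pi,0,np.radians(yaw)])
    t=R.inv().apply((np.array([x,y,z])-s['eef_pos'])/1000); r=(R.inv()*Rt).as_rotvec()
    print('turn',r.round(3).tolist(),'shift',t.round(4).tolist(),'rows',round(max(np.linalg.norm(t)/.05,np.degrees(np.linalg.norm(r))/8.59),1))
def chest(X,Y):
    a=np.radians(20.26); return np.array([635.7,219.3])+X*np.array([np.cos(a),np.sin(a)])+Y*np.array([-np.sin(a),np.cos(a)])
if __name__=='__main__':
    a=sys.argv[1:]
    if a[0]=='c': x,y=chest(float(a[1]),float(a[2])); a=a[1:]
    else: x,y=float(a[0]),float(a[1])
    print('t',round(env.state()['t'],2),'goal',round(x,1),round(y,1)); plan(x,y,float(a[2]),float(a[3]))
E
python3 go.py 587 -137 150 175.3; python3 go.py 587 -137 4 175.3
```

```text
t 0.1 goal 587.0 -137.0
turn [-0.001, -0.0, -0.178] shift [-0.6025, -0.6063, 0.0647] rows 17.1
t 0.1 goal 587.0 -137.0
turn [-0.001, -0.0, -0.178] shift [-0.6025, -0.6062, 0.2107] rows 17.6
```

Call:
{"op": "arm_command", "data": {
  "targets": [
    [[0,0,0],[-0.6,-0.606,0.03],94],
    [[0,0,0],[-0.6,-0.606,0.03],94],
    [[0,0,0],[-0.6,-0.606,0.03],94],
    [[0,0,0],[-0.6,-0.606,0.03],94],
    [[0,0,0],[-0.6,-0.606,0.03],94],
    [[0,0,0],[-0.6,-0.606,0.03],94],
    [[0,0,0],[-0.6,-0.606,0.03],94],
    [[0,0,0],[-0.6,-0.606,0.03],94]
  ]
}}

```text
t: 0.9
eef_pos: [359.9, 255.5, 200.5]
tcp_rot: [3.141, 0.0, 2.882]
ft_force: [1.7, 1.0, 0.4]
opening: 0.635
```

```bash
python3 go.py 587 -137 120 175.3
```

```text
t 0.9 goal 587.0 -137.0
turn [0.0, 0.0, -0.177] shift [-0.3202, -0.321, 0.0805] rows 9.2
```

Call:
{"op": "arm_command", "data": {
  "targets": [
    [[0,0,-0.178],[-0.32,-0.321,0.08],94],
    [[0,0,-0.178],[-0.32,-0.321,0.08],94],
    [[0,0,-0.178],[-0.32,-0.321,0.08],94],
    [[0,0,-0.178],[-0.32,-0.321,0.08],94],
    [[0,0,-0.178],[-0.32,-0.321,0.08],94],
    [[0,0,-0.178],[-0.32,-0.321,0.08],94],
    [[0,0,-0.178],[-0.32,-0.321,0.08],94],
    [[0,0,-0.178],[-0.32,-0.321,0.08],94]
  ]
}}

```text
t: 1.7
eef_pos: [553.1, -78.9, 131.8]
tcp_rot: [3.141, -0.0, 3.059]
ft_force: [0.9, 0.6, -0.1]
opening: 0.632
```

```bash
python3 go.py 587 -137 40 175.3
```

```text
t 1.7 goal 587.0 -137.0
turn [0.0, -0.0, -0.0] shift [-0.0385, -0.0551, 0.0918] rows 2.3
```

Call:
{"op": "arm_command", "data": {
  "targets": [
    [[0,0,0],[-0.038,-0.055,0.04],94],
    [[0,0,0],[-0.038,-0.055,0.04],94],
    [[0,0,0],[-0.038,-0.055,0.04],94],
    [[0,0,0],[-0.038,-0.055,0.04],94]
  ]
}}

```text
t: 2.1
eef_pos: [585.4, -134.7, 91.9]
tcp_rot: [3.141, -0.002, 3.059]
ft_force: [-0.2, 0.1, -0.3]
opening: 0.632
```

```bash
python3 go.py 587 -137 4 175.3; python3 -c "
from m import *
shot('top','top1');objs('top1')"
```

```text
t 2.1 goal 587.0 -137.0
turn [0.001, -0.002, -0.001] shift [-0.0019, -0.0022, 0.0879] rows 1.8
holder x0 [ 592.9 -356.7] fit [ 590.5 -359.4    3.2  188.8]
holder x0 [ 435.  -248.3] fit [ 433.8 -254.2   16.5  191.9]
clamp x0 [ 443.3 -364.3] fit [ 442.  -363.8   -0.9  162.2]
```

Call:
{"op": "arm_command", "data": {
  "targets": [
    [[0,0,0],[-0.001,-0.002,0.05],94],
    [[0,0,0],[-0.001,-0.002,0.07],94],
    [[0,0,0],[-0.001,-0.002,0.087],94],
    [[0,0,0],[-0.001,-0.002,0.087],94],
    [[0,0,0],[-0.001,-0.002,0.087],255],
    [[0,0,0],[-0.001,-0.002,0.087],255],
    [[0,0,0],[-0.001,-0.002,0.087],255],
    [[0,0,0],[-0.001,-0.002,0.087],255]
  ]
}}

```text
t: 2.95
eef_pos: [587.1, -136.9, 6.3]
tcp_rot: [-3.141, 0.001, 3.06]
ft_force: [0.6, -0.5, 0.2]
opening: 0.346
```

Call:
{"op": "arm_command", "data": {
  "targets": [
    [[0,0,0],[0,0,0],255],
    [[0,0,0],[0,0,0],255],
    [[0,0,0],[0,0,-0.01],255],
    [[0,0,0],[0,0,-0.05],255],
    [[0,0,0],[0,0,-0.09],255],
    [[0,0,0],[0,0,-0.116],255],
    [[0,0,0],[0,0,-0.116],255]
  ]
}}

```text
t: 3.65
eef_pos: [588.1, -137.2, 125.5]
tcp_rot: [-3.14, 0.006, 3.06]
ft_force: [0.7, -0.3, -2.4]
opening: 0.211
```

```bash
python3 go.py c -98 -56.5 120 200.26;python3 -c "
from h import *
shot('side','s1')"
```

```text
t 3.65 goal 563.3 132.4
turn [-0.003, 0.006, -0.435] shift [0.0468, 0.2667, 0.0049] rows 5.4
```

View pics/s1.png

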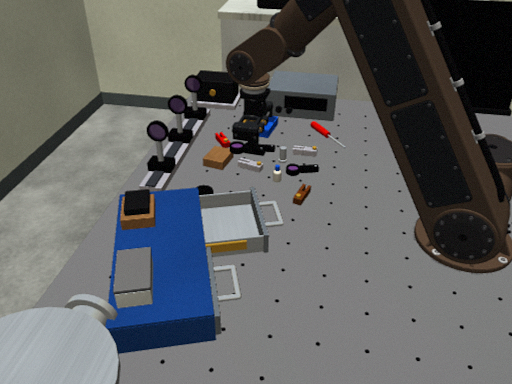

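Holder 1 is gripped: the opening is 20 mm and the picture shows it hanging at about (255,147). I carry it to the drawer.

Call:
{"op": "arm_command", "data": {
  "targets": [
    [[0,0,-0.44],[0.047,0.267,0.005],255],
    [[0,0,-0.44],[0.047,0.267,0.005],255],
    [[0,0,-0.44],[0.047,0.267,0.005],255],
    [[0,0,-0.44],[0.047,0.267,0.005],255],
    [[0,0,-0.44],[0.047,0.267,0.005],255],
    [[0,0,-0.44],[0.047,0.267,0.005],255],
    [[0,0,-0.44],[0.047,0.267,0.005],255],
    [[0,0,-0.44],[0.047,0.267,0.005],255]
  ]
}}

```text
t: 4.5
eef_pos: [561.1, 133.1, 115.3]
tcp_rot: [3.141, -0.002, -2.782]
ft_force: [-1.0, 0.6, -2.0]
opening: 0.21
```

```bash
python3 go.py c -98 -56.5 26 200.26
```

```text
t 4.5 goal 563.3 132.4
turn [0.0, -0.002, 0.006] shift [-0.002, -0.0015, 0.0893] rows 1.8
```

Call:
{"op": "arm_command", "data": {
  "targets": [
    [[0,0,0.006],[-0.002,-0.002,0.04],255],
    [[0,0,0.006],[-0.002,-0.002,0.07],255],
    [[0,0,0.006],[-0.002,-0.002,0.091],255],
    [[0,0,0.006],[-0.002,-0.002,0.091],255],
    [[0,0,0.006],[-0.002,-0.002,0.091],165],
    [[0,0,0.006],[-0.002,-0.002,0.091],165],
    [[0,0,0.006],[-0.002,-0.002,0.091],165],
    [[0,0,0.006],[-0.002,-0.002,0.091],165]
  ]
}}

```text
t: 5.3
eef_pos: [564.7, 131.9, 26.4]
tcp_rot: [-3.141, 0.002, -2.789]
ft_force: [-0.7, -0.3, -1.2]
opening: 0.352
```

Call:
{"op": "arm_command", "data": {
  "targets": [
    [[0,0,0],[0,0,-0.03],165],
    [[0,0,0],[0,0,-0.07],165],
    [[0,0,0],[0,0,-0.095],94],
    [[0,0,0],[0,0,-0.095],94]
  ]
}}

```text
t: 5.7
eef_pos: [565.8, 132.2, 124.4]
tcp_rot: [-3.14, 0.006, -2.789]
ft_force: [0.0, 0.4, -0.5]
opening: 0.471
```

```bash
python3 go.py 434 -254 100 196.8
```

```text
t 5.7 goal 434.0 -254.0
turn [-0.001, 0.006, 0.059] shift [0.2572, -0.3169, 0.0232] rows 8.2
```

Call:
{"op": "arm_command", "data": {
  "targets": [
    [[0,0,0.06],[0.257,-0.317,0.02],94],
    [[0,0,0.06],[0.257,-0.317,0.02],94],
    [[0,0,0.06],[0.257,-0.317,0.02],94],
    [[0,0,0.06],[0.257,-0.317,0.02],94],
    [[0,0,0.06],[0.257,-0.317,0.02],94],
    [[0,0,0.06],[0.257,-0.317,0.02],94],
    [[0,0,0.06],[0.257,-0.317,0.02],94],
    [[0,0,0.06],[0.257,-0.317,0.02],94]
  ]
}}

```text
t: 6.5
eef_pos: [434.1, -247.8, 100.5]
tcp_rot: [3.141, -0.0, -2.849]
ft_force: [1.2, -0.6, -0.3]
opening: 0.632
```

```bash
python3 -c "
from m import *
im,d=shot('top','top2');objs('top2')
cv2.imwrite('pics/c2.png',cv2.resize(im[100:300,80:440],None,fx=2.2,fy=2.2))"; python3 go.py 434 -254 4 196.6
```

```text
clamp x0 [ 606.1 -237.5] fit [ 603.3 -236.5  -15.9  157.4]
holder x0 [ 593.2 -354.1] fit [ 590.6 -359.3    2.3  192.6]
t 6.55 goal 434.0 -254.0
turn [-0.002, 0.0, -0.001] shift [-0.0011, -0.0005, 0.0962] rows 1.9
```

View pics/c2.png

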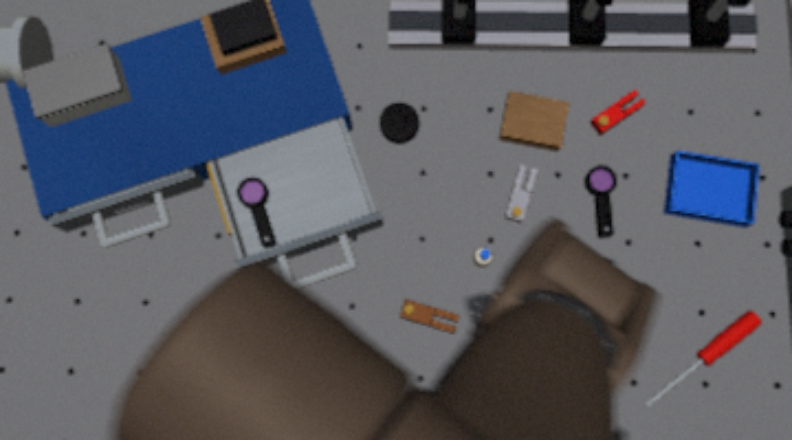

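Holder 1 lies in the drawer at about (256,215). The holder below me is hidden by the arm, so I'll check the grip by the opening.

Call:
{"op": "arm_command", "data": {
  "targets": [
    [[0,0,0],[-0.001,0,0.05],94],
    [[0,0,0],[-0.001,0,0.075],94],
    [[0,0,0],[-0.001,0,0.096],94],
    [[0,0,0],[-0.001,0,0.096],94],
    [[0,0,0],[-0.001,0,0.096],255],
    [[0,0,0],[-0.001,0,0.096],255],
    [[0,0,0],[-0.001,0,0.096],255],
    [[0,0,0],[-0.001,0,0.096],255]
  ]
}}

```text
t: 7.35
eef_pos: [436.8, -246.3, 5.8]
tcp_rot: [-3.14, 0.001, -2.849]
ft_force: [-0.5, -1.2, 1.6]
opening: 0.35
```

Call:
{"op": "arm_command", "data": {
  "targets": [
    [[0,0,0],[0,0,0],255],
    [[0,0,0],[0,0,0],255],
    [[0,0,0],[0,0,-0.01],255],
    [[0,0,0],[0,0,-0.05],255],
    [[0,0,0],[0,0,-0.09],255],
    [[0,0,0],[0,0,-0.116],255],
    [[0,0,0],[0,0,-0.116],255]
  ]
}}

```text
t: 8.05
eef_pos: [437.0, -246.3, 124.2]
tcp_rot: [-3.138, 0.003, -2.849]
ft_force: [0.8, 0.1, -2.3]
opening: 0.207
```

```bash
python3 go.py c -99 -113.5 115 200.26
```

```text
t 8.05 goal 582.1 78.5
turn [-0.004, 0.003, -0.061] shift [-0.2326, 0.2693, 0.0089] rows 7.1
```

Call:
{"op": "arm_command", "data": {
  "targets": [
    [[0,0,-0.06],[-0.232,0.269,0.009],255],
    [[0,0,-0.06],[-0.232,0.269,0.009],255],
    [[0,0,-0.06],[-0.232,0.269,0.009],255],
    [[0,0,-0.06],[-0.232,0.269,0.009],255],
    [[0,0,-0.06],[-0.232,0.269,0.009],255],
    [[0,0,-0.06],[-0.232,0.269,0.009],255],
    [[0,0,-0.06],[-0.232,0.269,0.009],255],
    [[0,0,-0.06],[-0.232,0.269,0.009],255]
  ]
}}

```text
t: 8.85
eef_pos: [581.4, 83.0, 110.4]
tcp_rot: [3.141, -0.001, -2.785]
ft_force: [0.4, -0.9, -0.9]
opening: 0.205
```

Call:
{"op": "arm_command", "data": {
  "targets": [
    [[0,0,0],[0,0,0],255],
    [[0,0,0],[0,0,0],255],
    [[0,0,0],[0,0,0],255]
  ]
}}

```text
t: 9.15
eef_pos: [580.3, 77.2, 111.6]
tcp_rot: [3.141, -0.001, -2.791]
ft_force: [-1.1, -1.1, -1.0]
opening: 0.208
```

```bash
python3 go.py c -99 -113.5 24 200.26
```

```text
t 9.15 goal 582.1 78.5
turn [0.0, -0.001, -0.003] shift [-0.0023, 0.0006, 0.0876] rows 1.8
```

Call:
{"op": "arm_command", "data": {
  "targets": [
    [[0,0,0],[-0.002,0,0.04],255],
    [[0,0,0],[-0.002,0,0.07],255],
    [[0,0,0],[-0.002,0,0.088],255],
    [[0,0,0],[-0.002,0,0.088],255],
    [[0,0,0],[-0.002,0,0.088],165],
    [[0,0,0],[-0.002,0,0.088],165],
    [[0,0,0],[-0.002,0,0.088],165],
    [[0,0,0],[-0.002,0,0.088],165]
  ]
}}

```text
t: 9.95
eef_pos: [583.0, 79.1, 24.6]
tcp_rot: [-3.141, 0.001, -2.789]
ft_force: [0.2, -0.3, -0.2]
opening: 0.352
```

Call:
{"op": "arm_command", "data": {
  "targets": [
    [[0,0,0],[0,0,-0.03],165],
    [[0,0,0],[0,0,-0.07],165],
    [[0,0,0],[0,0,-0.095],94],
    [[0,0,0],[0,0,-0.095],94]
  ]
}}

```text
t: 10.35
eef_pos: [584.3, 79.4, 122.7]
tcp_rot: [-3.14, 0.006, -2.789]
ft_force: [0.9, 0.2, -0.6]
opening: 0.465
```

```bash
python3 go.py 590.5 -359.3 110 183
```

```text
t 10.35 goal 590.5 -359.3
turn [-0.001, 0.006, 0.3] shift [0.1456, -0.4138, 0.0126] rows 8.8
```

Call:
{"op": "arm_command", "data": {
  "targets": [
    [[0,0,0.3],[0.146,-0.414,0.012],94],
    [[0,0,0.3],[0.146,-0.414,0.012],94],
    [[0,0,0.3],[0.146,-0.414,0.012],94],
    [[0,0,0.3],[0.146,-0.414,0.012],94],
    [[0,0,0.3],[0.146,-0.414,0.012],94],
    [[0,0,0.3],[0.146,-0.414,0.012],94],
    [[0,0,0.3],[0.146,-0.414,0.012],94],
    [[0,0,0.3],[0.146,-0.414,0.012],94]
  ]
}}

```text
t: 11.15
eef_pos: [587.4, -322.5, 107.1]
tcp_rot: [3.141, -0.001, -3.089]
ft_force: [-0.1, 0.1, 0.5]
opening: 0.629
```

Call:
{"op": "arm_command", "data": {
  "targets": [
    [[0,0,0],[0,0,0],94],
    [[0,0,0],[0,0,0],94]
  ]
}}

```text
t: 11.35
eef_pos: [587.2, -321.3, 106.7]
tcp_rot: [3.14, -0.001, -3.091]
ft_force: [-0.1, 0.2, -0.3]
opening: 0.629
```

```bash
python3 -c "
from m import *
im,d=shot('top','top3');objs('top3')
cv2.imwrite('pics/c3.png',cv2.resize(im[100:300,80:440],None,fx=2.2,fy=2.2))"; python3 go.py 590.5 -359.3 4 183
```

```text
clamp x0 [ 605.7 -237.6] fit [ 604.  -237.   -15.6  146.2]
t 11.4 goal 590.5 -359.3
turn [0.001, -0.001, -0.001] shift [-0.0011, -0.0393, 0.103] rows 2.2
```

View pics/c3.png

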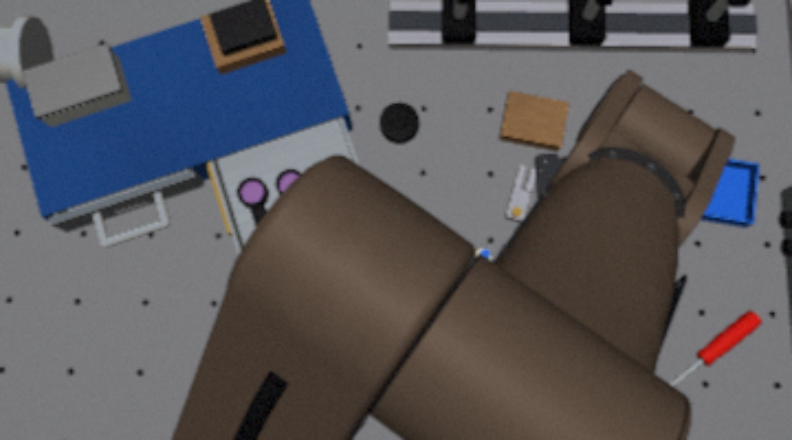

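Two rings now show in the drawer. The gripper is about 38 mm short of the last holder, so I move over it and then down.

Call:
{"op": "arm_command", "data": {
  "targets": [
    [[0,0,0],[-0.001,-0.039,0.02],94],
    [[0,0,0],[-0.001,-0.039,0.02],94],
    [[0,0,0],[-0.001,-0.039,0.06],94],
    [[0,0,0],[-0.001,-0.039,0.085],94],
    [[0,0,0],[-0.001,-0.039,0.103],94],
    [[0,0,0],[-0.001,-0.039,0.103],94],
    [[0,0,0],[-0.001,-0.039,0.103],255],
    [[0,0,0],[-0.001,-0.039,0.103],255]
  ]
}}

```text
t: 12.2
eef_pos: [591.8, -359.2, 6.4]
tcp_rot: [-3.141, 0.001, -3.089]
ft_force: [0.3, -0.9, 0.3]
opening: 0.516
```

Call:
{"op": "arm_command", "data": {
  "targets": [
    [[0,0,0],[0,0,0],255],
    [[0,0,0],[0,0,0],255],
    [[0,0,0],[0,0,0],255],
    [[0,0,0],[0,0,-0.01],255],
    [[0,0,0],[0,0,-0.05],255],
    [[0,0,0],[0,0,-0.09],255],
    [[0,0,0],[0,0,-0.116],255],
    [[0,0,0],[0,0,-0.116],255]
  ]
}}

```text
t: 13.0
eef_pos: [592.3, -360.4, 125.8]
tcp_rot: [-3.137, 0.005, -3.089]
ft_force: [1.2, -0.3, -1.2]
opening: 0.205
```

```bash
python3 go.py c -99 -170 118 200.26
```

```text
t 13.0 goal 601.7 25.5
turn [-0.005, 0.005, -0.301] shift [-0.0295, 0.385, 0.0063] rows 7.7
```

Call:
{"op": "arm_command", "data": {
  "targets": [
    [[0,0,-0.3],[-0.03,0.385,0.006],255],
    [[0,0,-0.3],[-0.03,0.385,0.006],255],
    [[0,0,-0.3],[-0.03,0.385,0.006],255],
    [[0,0,-0.3],[-0.03,0.385,0.006],255],
    [[0,0,-0.3],[-0.03,0.385,0.006],255],
    [[0,0,-0.3],[-0.03,0.385,0.006],255],
    [[0,0,-0.3],[-0.03,0.385,0.006],255],
    [[0,0,-0.3],[-0.03,0.385,0.006],255]
  ]
}}

```text
t: 13.8
eef_pos: [600.0, 29.4, 114.3]
tcp_rot: [3.141, -0.001, -2.788]
ft_force: [-0.5, -0.9, -2.1]
opening: 0.211
```

Call:
{"op": "arm_command", "data": {
  "targets": [
    [[0,0,0],[0,0,0],255],
    [[0,0,0],[0,0,0],255],
    [[0,0,0],[0,0,0],255]
  ]
}}

```text
t: 14.1
eef_pos: [600.7, 25.7, 114.6]
tcp_rot: [3.141, -0.001, -2.79]
ft_force: [0.2, -0.2, -1.6]
opening: 0.206
```

```bash
python3 go.py c -99 -170 24 200.26
```

```text
t 14.1 goal 601.7 25.5
turn [0.0, -0.001, -0.002] shift [-0.0009, -0.0005, 0.0906] rows 1.8
```

Call:
{"op": "arm_command", "data": {
  "targets": [
    [[0,0,0],[0,0,0.04],255],
    [[0,0,0],[0,0,0.07],255],
    [[0,0,0],[0,0,0.091],255],
    [[0,0,0],[0,0,0.091],255],
    [[0,0,0],[0,0,0.091],165],
    [[0,0,0],[0,0,0.091],165],
    [[0,0,0],[0,0,0.091],165],
    [[0,0,0],[0,0,0.091],165]
  ]
}}

```text
t: 14.9
eef_pos: [601.1, 26.3, 24.4]
tcp_rot: [-3.141, 0.001, -2.79]
ft_force: [-0.2, -0.3, 0.2]
opening: 0.348
```

Call:
{"op": "arm_command", "data": {
  "targets": [
    [[0,0,0],[0,0,-0.03],165],
    [[0,0,0],[0,0,-0.07],165],
    [[0,0,0],[0,0,-0.095],255],
    [[0,0,0],[0,0,-0.095],255]
  ]
}}

```text
t: 15.3
eef_pos: [602.4, 26.5, 122.8]
tcp_rot: [-3.139, 0.006, -2.789]
ft_force: [-0.5, -0.2, 0.7]
opening: 0.235
```

```bash
python3 -c "
from h import *
im,d=shot('side','s4')
cv2.imwrite('pics/c4.png',cv2.resize(im[120:350,80:380],None,fx=2.6,fy=2.6))"; python3 go.py c -250 -113.5 120 200.26
```

```text
t 15.35 goal 440.5 26.3
turn [-0.001, 0.003, -0.001] shift [0.1513, 0.0553, 0.0001] rows 3.2
```

View pics/c4.png

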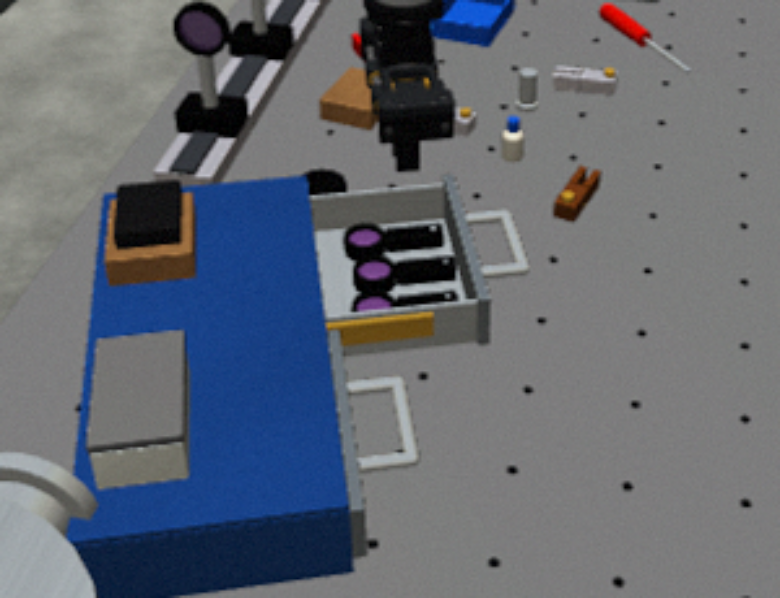

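All three holders lie flat in the right drawer, at about (365–450, 240–300). Now I shut it by pushing the handle with closed fingers.

Call:
{"op": "arm_command", "data": {
  "targets": [
    [[0,0,0],[0.137,0.055,0],255],
    [[0,0,0],[0.137,0.055,0],255],
    [[0,0,0],[0.137,0.055,0],255],
    [[0,0,0],[0.137,0.055,0],255],
    [[0,0,0],[0.137,0.055,0],255]
  ]
}}

```text
t: 15.85
eef_pos: [452.9, 30.9, 118.7]
tcp_rot: [3.141, -0.0, -2.789]
ft_force: [0.5, -1.0, 0.3]
opening: 0.007
```

```bash
python3 go.py c -235 -113.5 38 200.26
```

```text
t 15.85 goal 454.5 31.4
turn [0.0, -0.0, -0.001] shift [-0.0017, -0.0001, 0.0807] rows 1.6
```

Down, then push along −tool x (toward the chest), stopping short of the end first.

Call:
{"op": "arm_command", "data": {
  "targets": [
    [[0,0,0],[0,0,0.05],255],
    [[0,0,0],[0,0,0.081],255],
    [[0,0,0],[0,0,0.081],255],
    [[0,0,0],[-0.015,0,0.081],255],
    [[0,0,0],[-0.03,0,0.081],255],
    [[0,0,0],[-0.045,0,0.081],255],
    [[0,0,0],[-0.06,0,0.081],255]
  ]
}}

```text
t: 16.55
eef_pos: [510.6, 51.8, 38.8]
tcp_rot: [3.141, -0.001, -2.789]
ft_force: [-2.5, -2.4, -1.8]
opening: 0.002
```

```bash
python3 go.py c -85 -113.5 38 200.26
```

```text
t 16.55 goal 595.3 83.4
turn [0.0, -0.001, -0.001] shift [-0.0904, 0.0004, 0.0008] rows 1.8
```

Call:
{"op": "arm_command", "data": {
  "targets": [
    [[0,0,0],[-0.02,0,0],255],
    [[0,0,0],[-0.04,0,0],255],
    [[0,0,0],[-0.06,0,0],255],
    [[0,0,0],[-0.075,0,0],255],
    [[0,0,0],[-0.085,0,0],255],
    [[0,0,0],[-0.092,0,0],255],
    [[0,0,0],[-0.092,0,0],255]
  ]
}}

```text
t: 17.25
eef_pos: [596.9, 83.5, 38.4]
tcp_rot: [-3.141, 0.001, -2.789]
ft_force: [-0.0, 0.5, 0.2]
opening: 0.007
```

```bash
python3 go.py c -73 -113.5 38 200.26
```

```text
t 17.25 goal 606.5 87.5
turn [-0.0, 0.001, -0.001] shift [-0.0104, 0.0005, 0.0004] rows 0.2
```

Call:
{"op": "arm_command", "data": {
  "targets": [
    [[0,0,0],[-0.004,0,0],255],
    [[0,0,0],[-0.008,0,0],255],
    [[0,0,0],[-0.01,0,0],255],
    [[0,0,0],[-0.01,0,0],255]
  ]
}}

```text
t: 17.65
eef_pos: [605.6, 86.9, 38.0]
tcp_rot: [-3.142, 0.0, -2.789]
ft_force: [-0.8, -0.3, -1.0]
opening: 0.001
```

Call:
{"op": "arm_command", "data": {
  "targets": [
    [[0,0,0],[-0.001,0,0],255],
    [[0,0,0],[-0.002,0,0],255],
    [[0,0,0],[-0.002,0,0],255]
  ]
}}

```text
t: 17.95
eef_pos: [605.9, 87.0, 37.9]
tcp_rot: [3.141, -0.003, -2.789]
ft_force: [-7.3, -4.4, 5.4]
opening: 0.006
```

Call:
{"op": "arm_command", "data": {
  "targets": [
    [[0,0,0],[-0.002,0,0],255],
    [[0,0,0],[-0.002,0,0],255]
  ]
}}

```text
t: 18.15
eef_pos: [606.0, 87.1, 37.8]
tcp_rot: [3.14, -0.007, -2.789]
ft_force: [-15.3, -9.3, 11.1]
opening: 0.002
```

Call:
{"op": "arm_command", "data": {
  "targets": [
    [[0,0,0],[0.02,0,0],255],
    [[0,0,0],[0.03,0,-0.03],255],
    [[0,0,0],[0.03,0,-0.08],148],
    [[0,0,0],[0.03,0,-0.08],148]
  ]
}}

```text
t: 18.55
eef_pos: [583.5, 77.9, 123.4]
tcp_rot: [-3.139, 0.009, -2.789]
ft_force: [0.5, -0.3, -0.7]
opening: 0.124
```

```bash
python3 go.py c -57 114.5 125 110.26; python3 - <<'E'
from ch import *
np.set_printoptions(precision=1,suppress=True)
im,d=shot('side','s5'); W=cloud('side',d); X,Y,Z=chest_local(W)
for n,m in(('r',(X<-1)&(X>-30)&(Y<-5)&(Y>-225)&(Z>62)&(Z<74)),('l',(X<-1)&(X>-30)&(Y>5)&(Y<225)&(Z>62)&(Z<74)),('lh',(X<-50)&(X>-90)&(Y>20)&(Y<200)&(Z>42)&(Z<62)),('rh',(X<-50)&(X>-90)&(Y<-20)&(Y>-200)&(Z>42)&(Z<62))):
    print(n,m.sum(),np.percentile(X[m],[3,50,97]),np.percentile(Y[m],[3,50,97]))
cv2.imwrite('pics/c5.png',cv2.resize(im[120:350,80:380],None,fx=2.6,fy=2.6))
E
```

```text
t 18.55 goal 542.6 307.0
turn [0.005, 0.009, 1.569] shift [-0.0406, 0.2292, -0.0019] rows 10.5
r 223 [-11.7  -6.3  -1.3] [-211.7  -99.2  -10.2]
l 362 [-11.7  -6.5  -1.4] [ 19.3 130.  219.1]
lh 186 [-62.2 -56.1 -51.1] [ 72.4 122.  164.2]
rh 117 [-62.3 -56.3 -51.1] [-159.6 -106.8  -65.1]
```

View pics/c5.png

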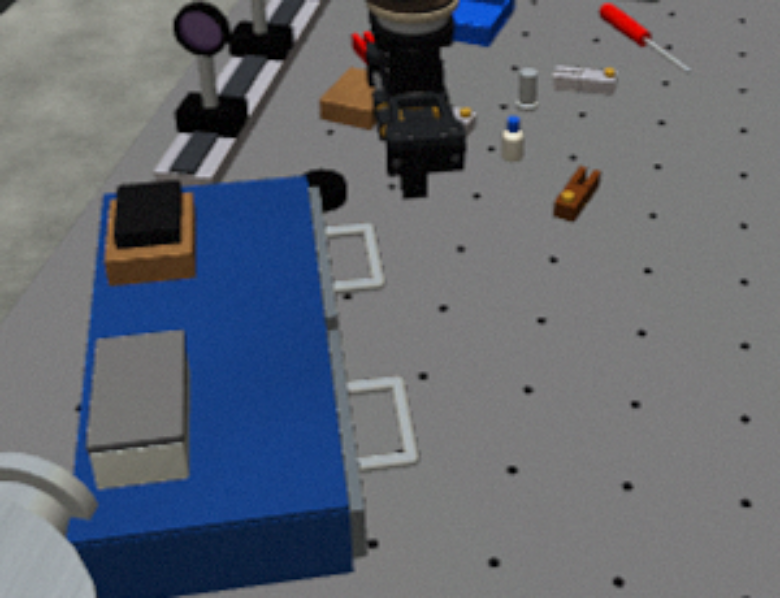

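The right drawer is shut flush, with its front at X −12 to 0 like the left one. Next is the left handle, with the jaws along the drawer axis.

Call:
{"op": "arm_command", "data": {
  "targets": [
    [[0,0,1.57],[-0.04,0.229,0],148],
    [[0,0,1.57],[-0.04,0.229,0],148],
    [[0,0,1.57],[-0.04,0.229,0],148],
    [[0,0,1.57],[-0.04,0.229,0],148],
    [[0,0,1.57],[-0.04,0.229,0],148],
    [[0,0,1.57],[-0.04,0.229,0],148],
    [[0,0,1.57],[-0.04,0.229,0],148],
    [[0,0,1.57],[-0.04,0.229,0],148]
  ]
}}

```text
t: 19.4
eef_pos: [539.0, 307.1, 116.5]
tcp_rot: [-3.14, -0.001, 2.328]
ft_force: [0.3, -0.2, -0.0]
opening: 0.421
```

```bash
python3 go.py c -57 114.5 125 110.26
```

```text
t 19.4 goal 542.6 307.0
turn [-0.001, -0.0, 0.404] shift [-0.0025, 0.0026, -0.0085] rows 2.7
```

Call:
{"op": "arm_command", "data": {
  "targets": [
    [[0,0,0.404],[-0.003,0.002,0],148],
    [[0,0,0.404],[-0.003,0.002,0],148],
    [[0,0,0.404],[-0.003,0.002,0],148],
    [[0,0,0.404],[-0.003,0.002,0],148],
    [[0,0,0.404],[-0.003,0.002,0],148]
  ]
}}

```text
t: 19.9
eef_pos: [542.9, 305.7, 117.1]
tcp_rot: [-3.141, -0.0, 1.932]
ft_force: [-0.7, -0.6, -0.0]
opening: 0.419
```

```bash
python3 go.py c -57 114.5 36 110.26
```

```text
t 19.9 goal 542.6 307.0
turn [-0.001, -0.0, 0.008] shift [0.0013, 0.0002, 0.0811] rows 1.6
```

Call:
{"op": "arm_command", "data": {
  "targets": [
    [[0,0,0.008],[0.001,0,0.03],148],
    [[0,0,0.008],[0.001,0,0.06],148],
    [[0,0,0.008],[0.001,0,0.081],148],
    [[0,0,0.008],[0.001,0,0.081],148],
    [[0,0,0.008],[0.001,0,0.081],255],
    [[0,0,0.008],[0.001,0,0.081],255],
    [[0,0,0.008],[0.001,0,0.081],255],
    [[0,0,0.008],[0.001,0,0.081],255]
  ]
}}

```text
t: 20.7
eef_pos: [543.1, 306.9, 37.9]
tcp_rot: [3.14, -0.0, 1.922]
ft_force: [-0.5, 0.8, -0.9]
opening: 0.14
```

```bash
python3 go.py c -205 114.5 36 110.26
```

```text
t 20.7 goal 403.7 255.7
turn [0.002, -0.0, -0.003] shift [-0.0002, -0.1484, 0.0017] rows 3.0
```

Call:
{"op": "arm_command", "data": {
  "targets": [
    [[0,0,0],[0,0,0],255],
    [[0,0,0],[0,-0.005,0],255],
    [[0,0,0],[0,-0.02,0],255],
    [[0,0,0],[0,-0.04,0],255],
    [[0,0,0],[0,-0.06,0],255],
    [[0,0,0],[0,-0.08,0],255],
    [[0,0,0],[0,-0.1,0],255],
    [[0,0,0],[0,-0.1,0],255]
  ]
}}

```text
t: 21.5
eef_pos: [446.7, 271.6, 37.0]
tcp_rot: [-3.14, 0.0, 1.921]
ft_force: [0.0, 0.2, 0.3]
opening: 0.364
```

Call:
{"op": "arm_command", "data": {
  "targets": [
    [[0,0,0],[0,-0.015,0],255],
    [[0,0,0],[0,-0.03,0],255],
    [[0,0,0],[0,-0.042,0],255],
    [[0,0,0],[0,-0.047,0],255],
    [[0,0,0],[0,-0.047,0],255],
    [[0,0,0],[0,-0.047,0],255]
  ]
}}

```text
t: 22.1
eef_pos: [404.8, 256.3, 37.2]
tcp_rot: [-3.141, -0.0, 1.921]
ft_force: [-0.5, -1.0, 7.2]
opening: 0.116
```

```bash
cat > look.py <<'E'
from ch import *
import sys
np.set_printoptions(precision=1,suppress=True)
fn=sys.argv[1]; im,d=shot('side',fn); W=cloud('side',d); X,Y,Z=chest_local(W)
for n,s in(('r',-1),('l',1)):
    m=(X<-1)&(X>-190)&(Y*s>30)&(Y*s<200)&(Z>63)&(Z<71); m2=(X<-41)&(X>-230)&(Y*s>75)&(Y*s<150)&(Z>44)&(Z<60)
    print(n,m.sum(),np.percentile(X[m],[3,50,97]))
cv2.imwrite('pics/%sc.png'%fn,cv2.resize(im[120:350,80:380],None,fx=2.6,fy=2.6))
E
python3 look.py s6
```

```text
r 169 [-11.5  -6.5  -1.4]
l 236 [-159.  -153.  -147.3]
```

View pics/s6c.png

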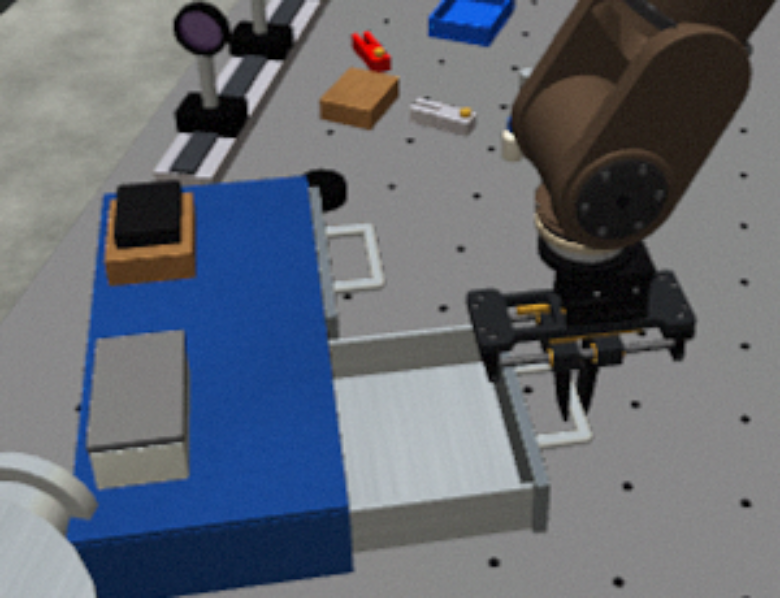

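The left drawer is open to 147 mm and the right one is still home. I release the handle and go for the clamps.

Call:
{"op": "arm_command", "data": {
  "targets": [
    [[0,0,0],[0,0,0],130],
    [[0,0,0],[0,0,0],130],
    [[0,0,0],[0,0,0],130],
    [[0,0,0],[0,0,-0.04],130],
    [[0,0,0],[0,0,-0.085],94],
    [[0,0,0],[0,0,-0.085],94]
  ]
}}

```text
t: 22.75
eef_pos: [406.4, 257.2, 126.1]
tcp_rot: [3.135, -0.001, 1.921]
ft_force: [0.2, 0.1, -0.4]
opening: 0.564
```

```bash
python3 go.py 604 -237 110 164.2
```

```text
t 22.75 goal 604.0 -237.0
turn [0.007, 0.003, -0.944] shift [-0.532, 0.0158, 0.0159] rows 10.6
```

Call:
{"op": "arm_command", "data": {
  "targets": [
    [[0,0,-0.94],[-0.53,0.016,0.01],94],
    [[0,0,-0.94],[-0.53,0.016,0.01],94],
    [[0,0,-0.94],[-0.53,0.016,0.01],94],
    [[0,0,-0.94],[-0.53,0.016,0.01],94],
    [[0,0,-0.94],[-0.53,0.016,0.01],94],
    [[0,0,-0.94],[-0.53,0.016,0.01],94],
    [[0,0,-0.94],[-0.53,0.016,0.01],94],
    [[0,0,-0.94],[-0.53,0.016,0.01],94]
  ]
}}

```text
t: 23.55
eef_pos: [539.1, -78.6, 114.5]
tcp_rot: [3.141, -0.001, 2.866]
ft_force: [0.7, 1.4, 0.0]
opening: 0.633
```

```bash
python3 go.py 604 -237 105 164.2;  python3 -c "
from m import *
im,d=shot('top','top7');objs('top7')"
```

```text
t 23.55 goal 604.0 -237.0
turn [0.0, -0.001, 0.0] shift [-0.1056, -0.1348, 0.0094] rows 3.4
clamp x0 [ 606.8 -237.8] fit [ 603.7 -236.7  -15.9  157.2]
clamp x0 [ 443.2 -364.1] fit [ 441.5 -363.7   -1.3  162. ]
```

Call:
{"op": "arm_command", "data": {
  "targets": [
    [[0,0,0],[-0.105,-0.134,0.009],94],
    [[0,0,0],[-0.105,-0.134,0.009],94],
    [[0,0,0],[-0.105,-0.134,0.009],94],
    [[0,0,0],[-0.105,-0.134,0.009],94],
    [[0,0,0],[-0.105,-0.134,0.009],94],
    [[0,0,0],[-0.105,-0.134,0.009],94]
  ]
}}

```text
t: 24.2
eef_pos: [602.1, -234.3, 105.1]
tcp_rot: [3.141, -0.002, 2.86]
ft_force: [-0.7, 0.8, 0.1]
opening: 0.631
```

```bash
python3 go.py 604 -237 5 164.2
```

```text
t 24.2 goal 604.0 -237.0
turn [0.001, -0.002, -0.005] shift [-0.0028, -0.0022, 0.1001] rows 2.0
```

Call:
{"op": "arm_command", "data": {
  "targets": [
    [[0,0,0],[-0.002,-0.002,0.05],94],
    [[0,0,0],[-0.002,-0.002,0.08],94],
    [[0,0,0],[-0.002,-0.002,0.1],94],
    [[0,0,0],[-0.002,-0.002,0.1],94],
    [[0,0,0],[-0.002,-0.002,0.1],255],
    [[0,0,0],[-0.002,-0.002,0.1],255],
    [[0,0,0],[-0.002,-0.002,0.1],255],
    [[0,0,0],[-0.002,-0.002,0.1],255]
  ]
}}

```text
t: 25.0
eef_pos: [604.4, -237.2, 7.2]
tcp_rot: [-3.141, 0.001, 2.861]
ft_force: [-0.8, -0.1, 0.1]
opening: 0.352
```

Call:
{"op": "arm_command", "data": {
  "targets": [
    [[0,0,0],[0,0,0],255],
    [[0,0,0],[0,0,0],255],
    [[0,0,0],[0,0,-0.01],255],
    [[0,0,0],[0,0,-0.05],255],
    [[0,0,0],[0,0,-0.09],255],
    [[0,0,0],[0,0,-0.116],255],
    [[0,0,0],[0,0,-0.116],255]
  ]
}}

```text
t: 25.7
eef_pos: [605.5, -237.8, 126.5]
tcp_rot: [-3.14, 0.006, 2.861]
ft_force: [0.3, -0.1, -2.4]
opening: 0.272
```

```bash
python3 go.py c -102 155 118 200.26
```

```text
t 25.7 goal 486.3 329.4
turn [-0.003, 0.006, -0.634] shift [0.2715, 0.5121, 0.0063] rows 11.6
```

Call:
{"op": "arm_command", "data": {
  "targets": [
    [[0,0,-0.63],[0.271,0.512,0.006],255],
    [[0,0,-0.63],[0.271,0.512,0.006],255],
    [[0,0,-0.63],[0.271,0.512,0.006],255],
    [[0,0,-0.63],[0.271,0.512,0.006],255],
    [[0,0,-0.63],[0.271,0.512,0.006],255],
    [[0,0,-0.63],[0.271,0.512,0.006],255],
    [[0,0,-0.63],[0.271,0.512,0.006],255],
    [[0,0,-0.63],[0.271,0.512,0.006],255]
  ]
}}

```text
t: 26.5
eef_pos: [520.9, 156.1, 117.3]
tcp_rot: [3.141, -0.001, -2.792]
ft_force: [1.6, 0.4, -1.0]
opening: 0.271
```

```bash
python3 go.py c -102 155 118 200.26
```

```text
t 26.5 goal 486.3 329.4
turn [0.0, -0.001, -0.004] shift [-0.0268, 0.1747, -0.0006] rows 3.5
```

Call:
{"op": "arm_command", "data": {
  "targets": [
    [[0,0,0],[-0.027,0.17,0],255],
    [[0,0,0],[-0.027,0.17,0],255],
    [[0,0,0],[-0.027,0.17,0],255],
    [[0,0,0],[-0.027,0.17,0],255],
    [[0,0,0],[-0.027,0.17,0],255],
    [[0,0,0],[-0.027,0.17,0],255],
    [[0,0,0],[-0.027,0.17,0],255]
  ]
}}

```text
t: 27.2
eef_pos: [489.3, 322.2, 117.7]
tcp_rot: [-3.141, -0.001, -2.793]
ft_force: [0.3, 0.8, -2.1]
opening: 0.27
```

```bash
python3 go.py c -102 155 25 200.26
```

```text
t 27.2 goal 486.3 329.4
turn [-0.0, -0.001, -0.005] shift [0.0003, 0.0077, 0.0927] rows 1.9
```

Call:
{"op": "arm_command", "data": {
  "targets": [
    [[0,0,0],[0,0.007,0.04],255],
    [[0,0,0],[0,0.007,0.07],255],
    [[0,0,0],[0,0.007,0.092],255],
    [[0,0,0],[0,0.007,0.092],255],
    [[0,0,0],[0,0.007,0.092],145],
    [[0,0,0],[0,0.007,0.092],145],
    [[0,0,0],[0,0.007,0.092],145],
    [[0,0,0],[0,0.007,0.092],145]
  ]
}}

```text
t: 28.0
eef_pos: [487.2, 329.9, 26.9]
tcp_rot: [3.141, 0.001, -2.792]
ft_force: [-0.8, 0.3, 0.9]
opening: 0.426
```

Call:
{"op": "arm_command", "data": {
  "targets": [
    [[0,0,0],[0,0,-0.03],145],
    [[0,0,0],[0,0,-0.07],145],
    [[0,0,0],[0,0,-0.095],94],
    [[0,0,0],[0,0,-0.095],94]
  ]
}}

```text
t: 28.4
eef_pos: [488.1, 330.7, 124.9]
tcp_rot: [3.141, 0.006, -2.792]
ft_force: [1.0, 0.2, -0.5]
opening: 0.545
```

```bash
python3 go.py 442 -364 110 178.7
```

```text
t 28.4 goal 442.0 -364.0
turn [0.002, 0.006, 0.373] shift [0.2815, -0.6368, 0.0126] rows 13.9
```

Call:
{"op": "arm_command", "data": {
  "targets": [
    [[0,0,0.37],[0.281,-0.637,0.012],94],
    [[0,0,0.37],[0.281,-0.637,0.012],94],
    [[0,0,0.37],[0.281,-0.637,0.012],94],
    [[0,0,0.37],[0.281,-0.637,0.012],94],
    [[0,0,0.37],[0.281,-0.637,0.012],94],
    [[0,0,0.37],[0.281,-0.637,0.012],94],
    [[0,0,0.37],[0.281,-0.637,0.012],94],
    [[0,0,0.37],[0.281,-0.637,0.012],94]
  ]
}}

```text
t: 29.2
eef_pos: [459.8, -71.0, 113.8]
tcp_rot: [3.141, -0.0, 3.121]
ft_force: [0.4, 0.8, 0.5]
opening: 0.631
```

```bash
python3 go.py 442 -364 105 178.7;  python3 -c "
from m import *
im,d=shot('top','top8');objs('top8')
cv2.imwrite('pics/c8.png',cv2.resize(im[100:300,80:440],None,fx=2.2,fy=2.2))"
```

```text
t 29.2 goal 442.0 -364.0
turn [0.0, -0.0, 0.003] shift [0.0119, -0.2933, 0.0088] rows 5.9
clamp x0 [ 443.2 -364.4] fit [ 441.9 -363.9   -0.6  159.8]
```

View pics/c8.png

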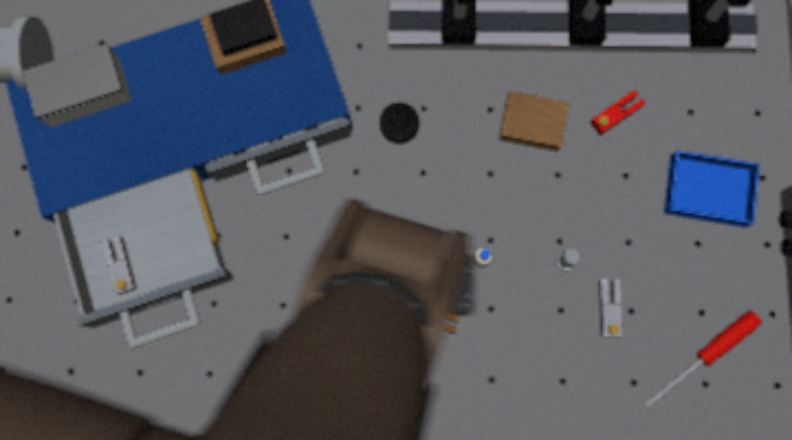

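The first clamp lies in the left drawer at about (118,265). The second is still at about (611,308).

Call:
{"op": "arm_command", "data": {
  "targets": [
    [[0,0,0.003],[0.012,-0.293,0.008],94],
    [[0,0,0.003],[0.012,-0.293,0.008],94],
    [[0,0,0.003],[0.012,-0.293,0.008],94],
    [[0,0,0.003],[0.012,-0.293,0.008],94],
    [[0,0,0.003],[0.012,-0.293,0.008],94],
    [[0,0,0.003],[0.012,-0.293,0.008],94],
    [[0,0,0.003],[0.012,-0.293,0.008],94],
    [[0,0,0.003],[0.012,-0.293,0.008],94]
  ]
}}

```text
t: 30.05
eef_pos: [441.9, -362.0, 105.2]
tcp_rot: [3.14, -0.001, 3.117]
ft_force: [-0.2, 0.7, -0.6]
opening: 0.633
```

Call:
{"op": "arm_command", "data": {
  "targets": [
    [[0,0,0],[0,0,0],94],
    [[0,0,0],[0,0,0],94]
  ]
}}

```text
t: 30.25
eef_pos: [442.8, -360.6, 106.1]
tcp_rot: [3.141, -0.0, 3.12]
ft_force: [-0.9, -0.4, 0.4]
opening: 0.632
```

```bash
python3 go.py 442 -364 5 178.9
```

```text
t 30.25 goal 442.0 -364.0
turn [0.0, -0.0, -0.003] shift [0.0007, -0.0034, 0.1011] rows 2.0
```

Call:
{"op": "arm_command", "data": {
  "targets": [
    [[0,0,0],[0,-0.003,0.05],94],
    [[0,0,0],[0,-0.003,0.08],94],
    [[0,0,0],[0,-0.003,0.101],94],
    [[0,0,0],[0,-0.003,0.101],94],
    [[0,0,0],[0,-0.003,0.101],255],
    [[0,0,0],[0,-0.003,0.101],255],
    [[0,0,0],[0,-0.003,0.101],255],
    [[0,0,0],[0,-0.003,0.101],255]
  ]
}}

```text
t: 31.05
eef_pos: [442.9, -365.1, 6.1]
tcp_rot: [-3.141, 0.001, 3.118]
ft_force: [0.6, 0.2, -0.3]
opening: 0.352
```

Call:
{"op": "arm_command", "data": {
  "targets": [
    [[0,0,0],[0,0,0],255],
    [[0,0,0],[0,0,0],255],
    [[0,0,0],[0,0,-0.01],255],
    [[0,0,0],[0,0,-0.05],255],
    [[0,0,0],[0,0,-0.09],255],
    [[0,0,0],[0,0,-0.116],255],
    [[0,0,0],[0,0,-0.116],255]
  ]
}}

```text
t: 31.75
eef_pos: [443.5, -365.8, 125.0]
tcp_rot: [-3.137, 0.004, 3.118]
ft_force: [0.5, 0.8, -1.6]
opening: 0.271
```

```bash
python3 go.py c -102 80 118 200.26
```

```text
t 31.75 goal 512.3 259.0
turn [-0.005, 0.003, -0.377] shift [-0.0542, 0.6263, 0.0046] rows 12.6
```

Call:
{"op": "arm_command", "data": {
  "targets": [
    [[0,0,-0.377],[-0.054,0.626,0.004],255],
    [[0,0,-0.377],[-0.054,0.626,0.004],255],
    [[0,0,-0.377],[-0.054,0.626,0.004],255],
    [[0,0,-0.377],[-0.054,0.626,0.004],255],
    [[0,0,-0.377],[-0.054,0.626,0.004],255],
    [[0,0,-0.377],[-0.054,0.626,0.004],255],
    [[0,0,-0.377],[-0.054,0.626,0.004],255],
    [[0,0,-0.377],[-0.054,0.626,0.004],255]
  ]
}}

```text
t: 32.55
eef_pos: [485.5, 34.7, 117.8]
tcp_rot: [3.141, -0.001, -2.788]
ft_force: [1.2, 0.1, -1.5]
opening: 0.27
```

```bash
python3 go.py c -102 80 118 200.26
```

```text
t 32.55 goal 512.3 259.0
turn [0.001, -0.001, -0.0] shift [-0.1028, 0.2011, -0.0002] rows 4.5
```

Call:
{"op": "arm_command", "data": {
  "targets": [
    [[0,0,0],[-0.102,0.197,0],255],
    [[0,0,0],[-0.102,0.197,0],255],
    [[0,0,0],[-0.102,0.197,0],255],
    [[0,0,0],[-0.102,0.197,0],255],
    [[0,0,0],[-0.102,0.197,0],255],
    [[0,0,0],[-0.102,0.197,0],255],
    [[0,0,0],[-0.102,0.197,0],255],
    [[0,0,0],[-0.102,0.197,0],255]
  ]
}}

```text
t: 33.35
eef_pos: [513.3, 251.8, 118.1]
tcp_rot: [-3.142, -0.001, -2.789]
ft_force: [0.8, 0.3, -1.5]
opening: 0.272
```

```bash
python3 go.py c -102 80 25 200.26
```

```text
t 33.35 goal 512.3 259.0
turn [-0.0, -0.001, -0.001] shift [-0.0017, 0.0072, 0.0931] rows 1.9
```

Call:
{"op": "arm_command", "data": {
  "targets": [
    [[0,0,0],[0,0.007,0.04],255],
    [[0,0,0],[0,0.007,0.07],255],
    [[0,0,0],[0,0.007,0.093],255],
    [[0,0,0],[0,0.007,0.093],255],
    [[0,0,0],[0,0.007,0.093],145],
    [[0,0,0],[0,0.007,0.093],145],
    [[0,0,0],[0,0.007,0.093],145],
    [[0,0,0],[0,0.007,0.093],145]
  ]
}}

```text
t: 34.15
eef_pos: [511.6, 259.5, 26.5]
tcp_rot: [3.142, 0.002, -2.788]
ft_force: [-0.7, -0.4, 0.4]
opening: 0.431
```

Call:
{"op": "arm_command", "data": {
  "targets": [
    [[0,0,0],[0,0,-0.03],145],
    [[0,0,0],[0,0,-0.07],145],
    [[0,0,0],[0,0,-0.095],255],
    [[0,0,0],[0,0,-0.095],255]
  ]
}}

```text
t: 34.55
eef_pos: [512.6, 260.0, 124.4]
tcp_rot: [3.142, 0.006, -2.788]
ft_force: [-0.5, 0.3, 0.3]
opening: 0.319
```

```bash
python3 look.py s9; python3 go.py c -238 114.5 120 200.26
```

```text
r 168 [-11.5  -6.4  -1.4]
l 302 [-158.8 -152.8 -147.3]
t 34.6 goal 372.8 244.3
turn [0.0, 0.004, 0.0] shift [0.1358, 0.0337, 0.002] rows 2.8
```

View pics/s9c.png

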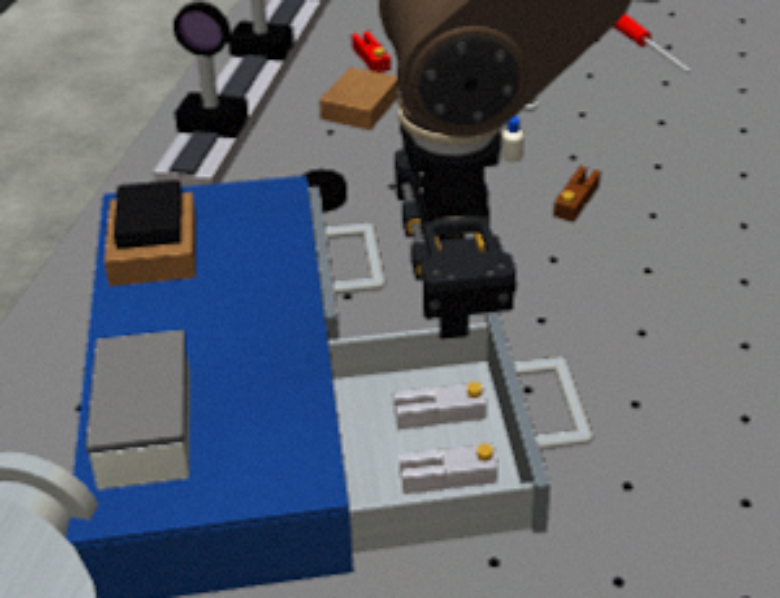

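Both clamps lie in the left drawer, at about (440,403) and (448,467). I shut it the same way.

Call:
{"op": "arm_command", "data": {
  "targets": [
    [[0,0,0],[0.136,0.034,0],255],
    [[0,0,0],[0.136,0.034,0],255],
    [[0,0,0],[0.136,0.034,0],255],
    [[0,0,0],[0.136,0.034,0],255],
    [[0,0,0],[0.136,0.034,0],255],
    [[0,0,0],[0.136,0.034,0],255]
  ]
}}

```text
t: 35.2
eef_pos: [372.8, 244.4, 120.3]
tcp_rot: [3.142, 0.0, -2.788]
ft_force: [-0.4, -0.2, 0.7]
opening: 0.005
```

```bash
python3 go.py c -236 114.5 38 200.26
```

```text
t 35.2 goal 374.7 245.0
turn [0.0, 0.0, -0.0] shift [-0.0019, -0.0001, 0.0823] rows 1.6
```

Call:
{"op": "arm_command", "data": {
  "targets": [
    [[0,0,0],[0,0,0.05],255],
    [[0,0,0],[0,0,0.082],255],
    [[0,0,0],[0,0,0.082],255],
    [[0,0,0],[-0.015,0,0.082],255],
    [[0,0,0],[-0.03,0,0.082],255],
    [[0,0,0],[-0.045,0,0.082],255],
    [[0,0,0],[-0.06,0,0.082],255]
  ]
}}

```text
t: 35.9
eef_pos: [428.9, 265.1, 39.6]
tcp_rot: [3.142, -0.001, -2.788]
ft_force: [-2.5, -0.2, -2.9]
opening: 0.004
```

```bash
python3 go.py c -85 114.5 38 200.26
```

```text
t 35.9 goal 516.3 297.3
turn [0.0, -0.001, -0.0] shift [-0.0931, -0.0, 0.0016] rows 1.9
```

Call:
{"op": "arm_command", "data": {
  "targets": [
    [[0,0,0],[-0.02,0,0],255],
    [[0,0,0],[-0.04,0,0],255],
    [[0,0,0],[-0.06,0,0],255],
    [[0,0,0],[-0.075,0,0],255],
    [[0,0,0],[-0.085,0,0],255],
    [[0,0,0],[-0.093,0,0],255],
    [[0,0,0],[-0.097,0,0],255],
    [[0,0,0],[-0.1,0,0],255]
  ]
}}

```text
t: 36.7
eef_pos: [522.0, 299.6, 38.9]
tcp_rot: [3.142, -0.0, -2.788]
ft_force: [-1.4, -0.7, 1.2]
opening: 0.007
```

Call:
{"op": "arm_command", "data": {
  "targets": [
    [[0,0,0],[-0.002,0,0],255],
    [[0,0,0],[-0.004,0,0],255],
    [[0,0,0],[-0.004,0,0],255]
  ]
}}

```text
t: 37.0
eef_pos: [525.9, 301.1, 38.6]
tcp_rot: [3.142, 0.0, -2.788]
ft_force: [0.0, -0.3, 0.4]
opening: 0.003
```

```bash
python3 go.py c -73.5 114.5 38 200.26
```

```text
t 37.0 goal 527.1 301.3
turn [0.0, 0.0, 0.0] shift [-0.0012, -0.0003, 0.0006] rows 0.0
```

Call:
{"op": "arm_command", "data": {
  "targets": [
    [[0,0,0],[-0.002,0,0],255],
    [[0,0,0],[-0.004,0,0],255],
    [[0,0,0],[-0.004,0,0],255]
  ]
}}

```text
t: 37.3
eef_pos: [526.8, 301.4, 38.4]
tcp_rot: [-3.141, -0.007, -2.788]
ft_force: [-12.4, -4.8, 10.4]
opening: 0.004
```

Call:
{"op": "arm_command", "data": {
  "targets": [
    [[0,0,0],[-0.002,0,0],255],
    [[0,0,0],[-0.002,0,0],255]
  ]
}}

```text
t: 37.5
eef_pos: [526.9, 301.5, 38.4]
tcp_rot: [-3.141, -0.011, -2.788]
ft_force: [-20.6, -8.6, 14.6]
opening: 0.003
```

Firm stop at home. I back off, rise clear and check.

Call:
{"op": "arm_command", "data": {
  "targets": [
    [[0,0,0],[0.025,0,0],255],
    [[0,0,0],[0.04,0,-0.03],255],
    [[0,0,0],[0.06,0,-0.08],255],
    [[0,0,0],[0.06,0.05,-0.12],255],
    [[0,0,0],[0.06,0.1,-0.15],255],
    [[0,0,0],[0.06,0.15,-0.18],255],
    [[0,0,0],[0.06,0.15,-0.18],255],
    [[0,0,0],[0.06,0.15,-0.18],255]
  ]
}}

```text
t: 38.3
eef_pos: [422.5, 426.3, 221.1]
tcp_rot: [3.14, 0.005, -2.785]
ft_force: [-0.2, -0.0, -1.2]
opening: 0.006
```

```bash
python3 look.py s10; python3 -c "
from m import *
im,d=shot('top','top10');objs('top10')
cv2.imwrite('pics/top10b.png',cv2.resize(im,(800,600)))
a=np.load('pics/top0.npz');W=cloud('top',d);np.set_printoptions(precision=1,suppress=True)
for o in segs(W,im,8,70,(350,800,-480,60)): print(o['px'],o['mu'],np.array(o['dim']))
"
```

```text
r 167 [-11.4  -6.3  -1.5]
l 290 [-11.9  -6.5  -1.3]
holder x0 [667.8  57. ] fit [664.   48.6 -21.7 298.3]
[359.5 151.2] [ 739.5 -382.2] [26.4 80.5]
[322.1 154.7] [ 723.4 -259.7] [90.1 71.6]
[260.7 155.5] [720.7 -61.5] [58.  55.6]
[228.8 162.9] [685.9  38.7] [49.9 98.7]
[385.8 184.5] [ 629.1 -461.1] [29.4 90.6]
[298.6 216.8] [ 518.4 -182.4] [22.6 25.1]
[337.9 217.3] [ 518.1 -302.9] [21.7 19.5]
[273.5 243.3] [ 436.5 -105.9] [80.1 26.4]
[390.7 269.6] [ 363.4 -465.3] [ 5.5 40.1]
```

View pics/top10b.png

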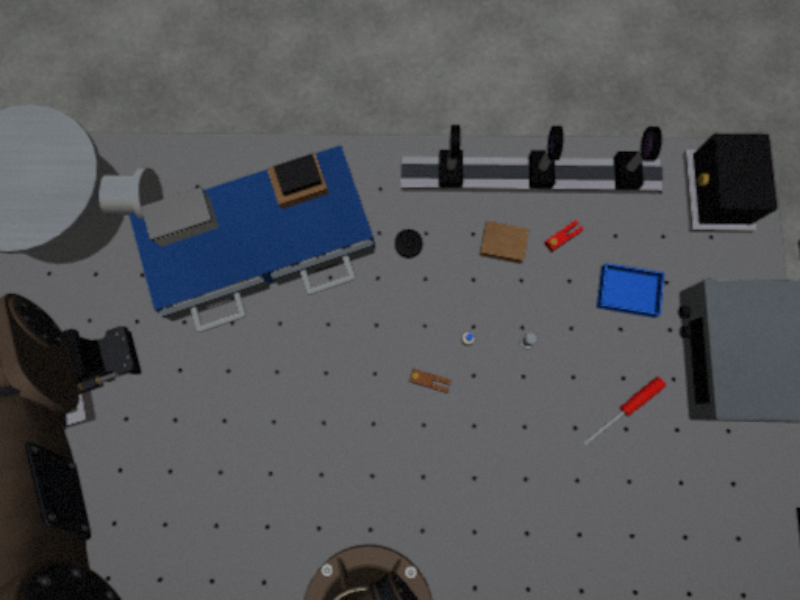

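View pics/s10c.png

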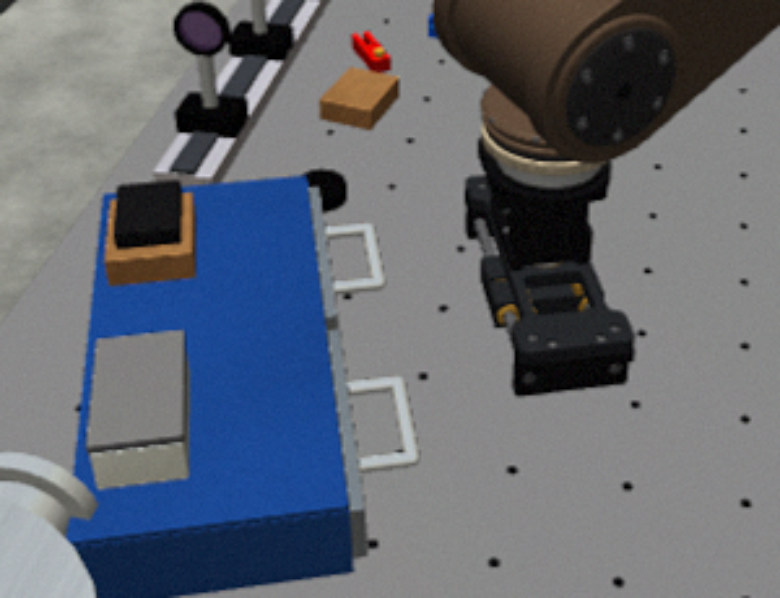

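The bench is clear of holders and clamps, both fronts are flush, and the bystanders haven't moved. The one "holder" detection is the right drawer's front and handle.

```bash
python3 -c "
from cell import env
s=env.state();print(s['t'],s['ft_force'],abs(s['qvel']).max());print(env.job_done())"
```

```text
38.4 [-0.01140242  0.85732616 -0.01382702] 0.03149027336259848
the job is handed in; nothing more can be done
None
```

The bench is tidied and the job handed in at about 38 s. There were three black holders and two aluminium clamps on it. The holders went into the right drawer, which I pushed home. I then opened the left drawer to about 147 mm, put the clamps in and pushed it home too.

**What the last checks showed:**
- Both drawer fronts measured flush with the chest, within about 1 mm.
- Each drawer came to a firm stop, at about 20 N on the right and 27 N on the left.
- No holders or aluminium clamps were left on the table.
- The dropper, pedestal, sensor, lens box and look-alike clamps read within 1 mm of their starting places, and the screw tray within about 3 mm. The screwdriver I checked only by eye in the top picture.
- The arm was clear of everything.

**What disagreed or went oddly:**
- The fingers briefly read wide while pulling the left handle, perhaps the grip slackening, then held the bar again.
- I gripped the second holder about 8 mm off the planned spot, with no ill effect.
- The final detection named one "holder", but it was at the shut right drawer's front and handle. The picture shows no holder there.

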